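# Set the laminator for thick card and start it

## Task

Get the laminator on the craft table ready for thick card: with a fingertip, push the lever on its top along its slot, past the click of the first stop and all the way to the second, last stop, and leave it there. Then, not before, press the round start button on the same top fully down with a fingertip, let it come up and move clear. Grasp and lift nothing, do not shove the laminator along the table, and leave the glue stick, the rubber stamp and the tin where they are.

Things in the scene. Friction and masses are not known exactly. Their poses are not given: they have to be found in the camera images.
- laminator: Laminator, a white box 150 (x) by 360 (y) by 75 mm high, loose on rubber feet, about 3.4 kg. Origin: centre of its underside; y along its length, z up. Thin infeed tray at the -x side out to x = -133 mm, 37 mm high. Flat top (z = 75 mm) bears only the start button at (0, -115) mm and the lever, whose slot runs along y from 30 to 86 mm at x = 0; black bars mark its three positions.
- lever (a joint): Lever along its slot in m: 0 = off (starts here), 0.028 = first stop (click detent), 0.056 = second, last stop (end of slot). Grows towards the laminator's +y. A sprung detent pulls the lever into the nearest of the three; getting out of one takes about 4 to 6 N. The slot's end is rigid.
- lever_grip (a point): Centre of the lever's upright black paddle; moves with it. Paddle 26 mm wide (laminator x), 10 mm thick (laminator y), from 3 to 33 mm above the laminator's top; this point is 18 mm above the top. A 3 mm high foot, 30 by 16 mm, surrounds its base. Push on the broad face that looks to the laminator's -y. Same axes as the laminator.
- start (a joint): Press depth of the start button in m: 0 = up, 0.006 = fully down; it springs back when let go. Fully down takes about 5 N, and then it is rigid.
- start_top (a point): Centre of the top face of the start button, a round black cap of 28 mm diameter in a round grey housing on the laminator's top. It is pressed straight down 6 mm.
- glue_mid (a point): Centre of a white glue stick standing upright on the table beside one end of the laminator: 29 mm diameter, 92 mm tall, point half-way up. To be left alone.
- stamp_mid (a point): Centre of a turned wooden rubber stamp standing upright on the table beside the other end of the laminator: foot 40 mm diameter, 74 mm tall, point half-way up. To be left alone. (It and the glue stick may have changed ends.)
- tin_mid (a point): Centre of a flat aluminium tin, 73 by 113 by 40 mm high, lying on the table behind the laminator (its +x side). To be left alone.

How it is judged:
On the way, in this order (a step that is already met when the one before it is completed fails the run):
1. the lever rests at its second, last stop (value of joint lever above 0.053 m), for 0.2 s.
2. the start button is pressed down (value of joint start above 0.0045 m), for 0.02 s.
At the end, for the whole second after the job is handed in: The lever is at its second stop (within 3 mm of the end of the slot), the start button has been pressed at least 4.5 mm after that and is up again (within 1.5 mm), the laminator stands flat and still within 30 mm of where it was, and the glue stick, stamp and tin are within 20 mm of where they were (value of joint lever above 0.053 m and value of joint start below 0.0015 m and linear speed of laminator below 0.02 m/s and distance of laminator from where it was at the start of the episode below 0.03 m and angle between laminator's own z axis and vertical below 0.05 rad and distance of each of glue_mid, stamp_mid, tin_mid from where it was at the start of the episode below 0.02 m); the robot touches nothing.
It fails at once if the start button is pressed before the lever is at its second stop (value of joint start above 0.003 m and value of joint lever below 0.051 m).
It fails at once if the laminator is lifted, tipped or shoved more than 30 mm (distance of laminator from where it was at the start of the episode above 0.03 m or angle between laminator's own z axis and vertical above 0.1 rad).
It fails at once if the glue stick, the stamp or the tin is lifted, carried or knocked away (distance of any of glue_mid, stamp_mid, tin_mid from where it was at the start of the episode above 0.02 m).
It also fails if it takes over 48 s, if anything falls off the work surface, if the arm or the gripper's body presses on something with over 40 N, if the wrist force passes 120 N, or if a joint passes its speed limit or range.

## Robot

A 6-joint arm with a two-finger parallel gripper is mounted at the origin on the work surface. World frame = base frame: x ahead of the robot, y to its left, z up, the work surface at z = 0. Lengths are in m, angles in rad, forces in N, time in s.
With the tool pointing down it reaches from about 0.3 to 0.75 m from the base axis. Payload 8.5 kg.
Tool frame: the origin (TCP) lies midway between the tips of the shut fingers; the grasp point (between the pads) lies 19 mm behind it (bot.grasp_offset is the distance from the TCP to the grasp point, in m); z points along the fingers, x is the direction in which the jaws open and shut, and the axes are right-handed (so a half turn about z gives the same grasp; the last joint's range is limited). The gripper opens to 85 mm and grips with 20 to 120 N. Pads are 22 mm wide; open, the fingers measure 114 mm over their backs; the gripper's body (76 mm by 85 mm) begins 54 mm behind the grasp point. The pads swing forward as they close: fully open they stand 13 mm farther back than shut.
Start: joints at [-1.35, 0.381, 1.297, -0, 1.464, -0.215], TCP at [0.232, -0.499, 0.231] pointing down, gripper open.
Joint ranges: [-3.11, 3.11], [-0.89, 2.33], [0.22, 2.48], [-1.42, 4.56], [0.17, 2.85], [-2.88, 2.88]. Speed limits (rad/s): [2.39, 2.39, 3.14, 3.14, 3.14, 3.14].

## Interface

Orientations are given as a unit quaternion [x, y, z, w].
In Python, from workcell import status, viewer, bot gives the robot as it stands. The module is installed in compiled form; this text tells all that it offers.
- The arm moves only by the tool step_arm, never from a script. Its argument "moves" is a list of rows, each an object of numbers: "fingers": the opening, from 0 (shut) to 1 (fully open); "x", "y", "z": the shift along the tool's x, y, z in m; "turn": the turn about the tool's z in rad. In form: [{"fingers": .., "x": .., "y": .., "z": .., "turn": ..}, ...]. A call has exactly 8 rows; each row is the pose to reach, as a shift and turn from the pose commanded when the call began, along the tool's axes at that moment; what a row does not reach only later rows make up. A row lasts 1/8 s, in which the tool goes at most 62.5 mm and 10.7 degrees, less where a joint would pass 70% of its speed; a pose out of reach is approached as far as the arm can. A call with a gripper value outside its range is refused whole. The fingers move at their own pace and stop on an object; "grip_force" is the grip in N (left out, the last holds). Time passes only in rows, so rows that repeat a pose let the fingers close, or fill a call up. It gives the time, the measured TCP pose, the force and the opening at its end, in the units of the state.
- status.state(): the state, without advancing time (a new reading comes with each control period).
- viewer.read_camera(name): name is "scene" or "top" or "wrist"; returns a dict with "pixels" (400x640x3 uint8, blue, green, red), "fx", "fy", "cx", "cy" (pixels), "distortion" ([k1, k2, p1, p2, k3] as OpenCV has them; the pictures are not rectified), "rvec" (rotation vector, rad) and "tvec" (3), from world to camera coordinates, as OpenCV has them. Camera axes: x right, y down, z forward; pixel columns grow to the right and rows downward; lengths in m; the calibration is good to about 2 mm. A picture is of the moment at which its call begins. There is no depth.
- bot.hand_in(): hands the job in, once; it reports no verdict.
The state is a dict: "clock": time; "joints": joint angles; "dq": joint speeds; "joint_efforts": joint torques, N m; "position": TCP position; "tool_rot": TCP orientation; "force": force on the tool from outside, world axes, zero at the start; "moment": the same for the moment, N m; "finger_gap": finger opening in m.
Only numpy, scipy, OpenCV 4.12 (cv2) and the standard library are available. Lean on these libraries where they do the work, as an engineer would, in place of code of your own. Each camera call takes 0.05 s, during which the arm holds its last target. There are 200 camera calls.

## Working session

There is one attempt and no reset: what is moved stays moved. The work goes in short steps, Python scripts to look and compute and a tool call to move; the robot and the scene stay as the last step left them, time stands still between calls to the robot, and variables do not carry over. Pictures are saved under pics/ and viewed, about 8 in all and at most 12, crops included, and the job is handed in when it is done.

Besides the shell and the picture viewer there is one more tool, called after "Request:" as name(argument=value, ...) on one line, values as JSON. step_arm: Moves the arm, as the interface text tells. Its arguments: {"type":"object","properties":{"moves":{"type":"array"},"grip_force":{"type":"number"}},"required":["moves"]}

```bash
mkdir -p pics
cat > h.py <<'E'
import numpy as np, cv2
from workcell import status, viewer, bot
from scipy.spatial.transform import Rotation as R
def cal(c):
    K=np.array([[c['fx'],0,c['cx']],[0,c['fy'],c['cy']],[0,0,1.]])
    return K,np.array(c['distortion'],float),np.array(c['rvec'],float),np.array(c['tvec'],float)
def ray(c,uv):
    K,d,r,t=cal(c); M=cv2.Rodrigues(r)[0]
    p=cv2.undistortPoints(np.array(uv,float).reshape(-1,1,2),K,d).reshape(-1,2)
    return -M.T@t.ravel(), np.c_[p,np.ones(len(p))]@M
def plane(c,uv,z):
    o,d=ray(c,uv); return o+d*((z-o[2])/d[:,2])[:,None]
def proj(c,P):
    K,d,r,t=cal(c); return cv2.projectPoints(np.array(P,float).reshape(-1,1,3),r,t,K,d)[0].reshape(-1,2)
def tri(c1,u1,c2,u2):
    o1,d1=ray(c1,[u1]);o2,d2=ray(c2,[u2])
    A=np.c_[d1[0],-d2[0]]; s=np.linalg.lstsq(A,o2-o1,rcond=None)[0]
    a,b=o1+s[0]*d1[0],o2+s[1]*d2[0]; return (a+b)/2,np.linalg.norm(a-b)
def shot(n,tag):
    c=viewer.read_camera(n); cv2.imwrite(f'pics/{tag}.png',c['pixels']); np.save(f'pics/{tag}.npy',c,allow_pickle=True); return c
def load(tag): return np.load(f'pics/{tag}.npy',allow_pickle=True).item()
E
python3 - <<'E'
from h import *
for n in ('scene','top','wrist'):
    c=shot(n,n+'0'); print(n,ray(c,[[320,200]]))
print(status.state())
E
```

```text
scene (array([1.21755588, 0.52937028, 0.70507018]), array([[-0.60486347, -0.49505908, -0.62411598]]))
top (array([0.40955447, 0.0155287 , 1.06937993]), array([[ 0.20202056,  0.01278895, -0.97935611]]))
wrist (array([ 0.30493706, -0.46412806,  0.37230334]), array([[-0.2860626 , -0.12580072, -0.94992954]]))
{'clock': 0.15, 'joints': array([-1.35027925e+00,  3.81049989e-01,  1.29802393e+00,  3.50556128e-05,
        1.46358442e+00, -2.15291633e-01]), 'dq': array([-0.0005389 , -0.00352668, -0.00180458, -0.00178234, -0.00028066,
       -0.00037696]), 'joint_efforts': array([ 2.00796741e-03, -4.48625708e+01, -2.31341565e+01, -1.47398700e-04,
        3.81656340e-03, -1.25252870e-05]), 'position': array([ 0.23214238, -0.49837634,  0.23087006]), 'tool_rot': array([ 8.43249618e-01, -5.37521904e-01, -3.65469541e-04, -3.88144955e-04]), 'force': array([-0.47041518,  1.06922006,  0.07872399]), 'moment': array([0.04291392, 0.0593903 , 0.00337486]), 'finger_gap': 0.08550711332877782}
```

View pics/top0.png

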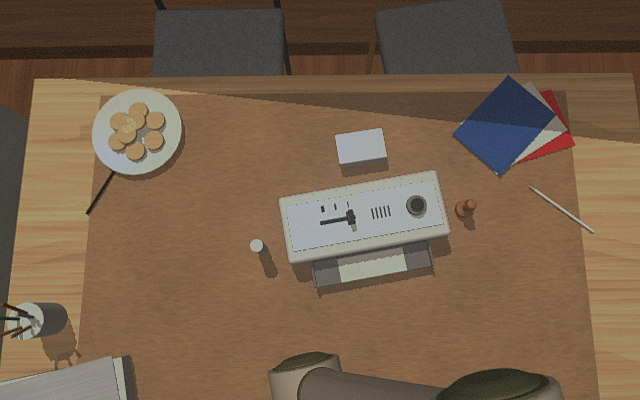

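View pics/scene0.png

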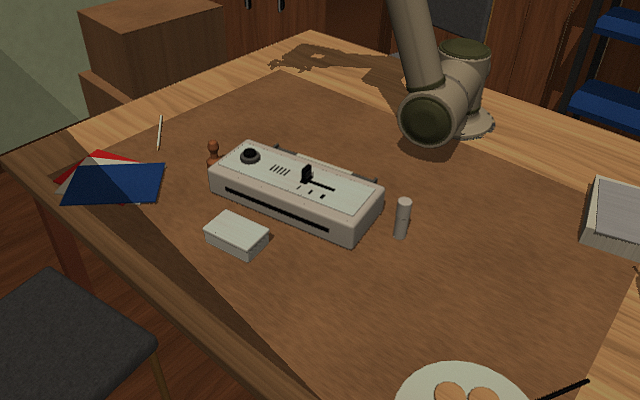

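The top view shows the laminator with the lever paddle near (351,217). Its slot runs left to about (320,222), and the button is near (416,205). The glue stick is at (257,247), the stamp at (465,208) and the tin at (361,150). The scene view shows the paddle near (307,174) and the button near (250,155). Next I zoom in and measure.

Run:
```python
from h import *
a=load('top0')['pixels'][160:300,240:490]; b=load('scene0')['pixels'][130:255,195:420]
a=cv2.resize(a,(780,437),interpolation=cv2.INTER_CUBIC)
cv2.imwrite('pics/cropt.png',a)
b=cv2.resize(b,(788,438),interpolation=cv2.INTER_CUBIC); cv2.imwrite('pics/crops.png',b)
# dark blobs on top
for n,(y0,y1,x0,x1) in (('top0',(180,250,300,435)),('scene0',(140,210,235,345))):
    g=load(n)['pixels'][y0:y1,x0:x1].max(2); m=(g<70).astype('uint8')
    k,l,s,c=cv2.connectedComponentsWithStats(m)
    for i in range(1,k):
        if s[i,4]>4: print(n,s[i]+[x0,y0,0,0,0],c[i]+[x0,y0])
c=load('top0')
g=c['pixels']; m=((g.min(2)>95)&(np.ptp(g,axis=2)<60)).astype('uint8'); m=cv2.morphologyEx(m,3,np.ones((5,5)))
k,l,s,ct=cv2.connectedComponentsWithStats(m)
i=l[200,300]; m=(l==i).astype('uint8'); cn=max(cv2.findContours(m,0,2)[0],key=cv2.contourArea)
p=plane(c,cn.reshape(-1,2),.075)[:,:2].astype('float32'); r=cv2.minAreaRect(p); print(r, cv2.boxPoints(r))
P=plane(c,[[416,205],[351,217],[320,222],[257,246],[466,204]],.09); print(P)
```

```text
top0 [411 198  13  13 135] [416.91111111 204.27407407]
top0 [335 205   1   5   5] [335. 207.]
top0 [321 207   3   5  12] [322.25 208.75]
top0 [320 210  35  15 161] [342.44099379 218.61490683]
top0 [408 210   4   4   5] [409.2 211.4]
top0 [376 240  53  10  89] [405.38202247 244.70786517]
scene0 [273 144  24  11  46] [282.76086957 149.04347826]
scene0 [240 148  20  16 214] [249.48130841 156.0046729 ]
scene0 [300 164  35  27 220] [309.98636364 176.97727273]
scene0 [274 166   5   5   5] [276. 168.]
scene0 [277 168   6   5   6] [279.5        169.66666667]
scene0 [284 170   6   5   7] [286.28571429 172.42857143]
scene0 [235 191  47  19 186] [256.31182796 200.81182796]
scene0 [308 190   4   4   7] [309.71428571 191.71428571]
scene0 [320 195   5   3   9] [322. 196.]
scene0 [241 204  11   5  11] [246.         206.18181818]
((0.5510588884353638, -0.07063722610473633), (0.20538820326328278, 0.3546229898929596), 10.113543510437012) [[ 0.41882467  0.08588612]
 [ 0.48109627 -0.26322663]
 [ 0.6832931  -0.22716057]
 [ 0.6210215   0.12195218]]
[[ 0.59904936 -0.17752872  0.09      ]
 [ 0.5739924  -0.0377296   0.09      ]
 [ 0.56366401  0.02855023  0.09      ]
 [ 0.51323454  0.1621182   0.09      ]
 [ 0.6004202  -0.28476074  0.09      ]]
```

View pics/cropt.png

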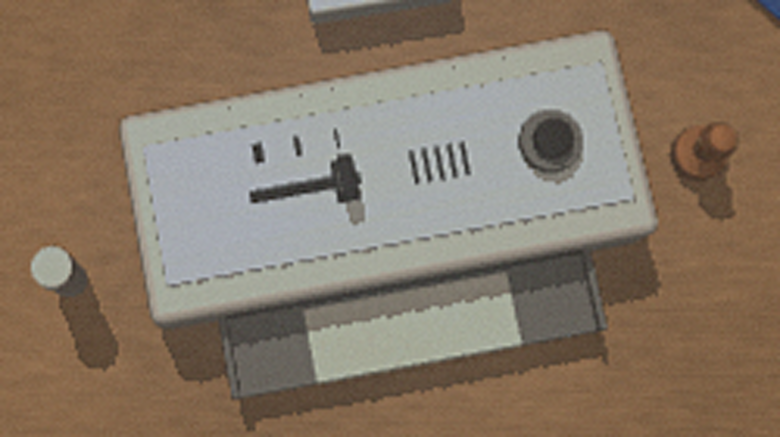

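View pics/crops.png

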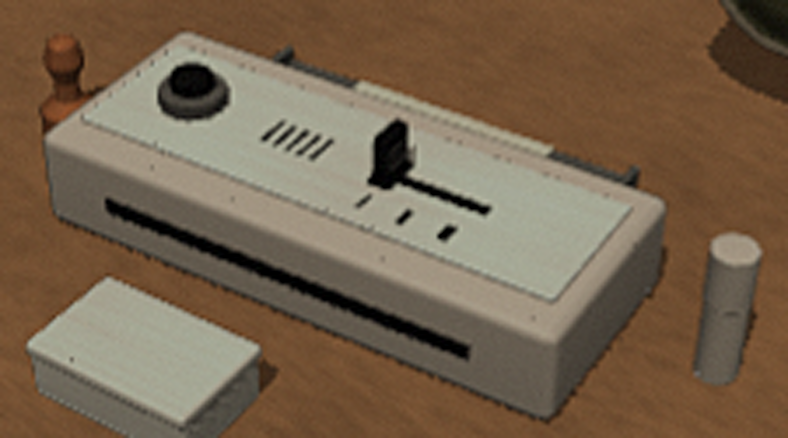

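```bash
cat >> h.py <<'E'
def tooldelta(P,head_x_deg):
    s=status.state(); M=R.from_quat(s['tool_rot']).as_matrix()
    h=np.degrees(np.arctan2(M[1,0],M[0,0]))
    return M.T@(np.array(P)-s['position']), -np.radians((head_x_deg-h+180)%360-180)
E
python3 - <<'E'
from h import *
t=load('top0'); s=load('scene0')
for n,a,b in (('button',(416.9,204.3),(250.1,152.9)),('paddletop',(351.2,215.4),(308.1,166)),
 ('bar end',(322.5,208.7),(322.3,196.3)),('bar mid',(335,206.8),(310,191.8)),('slot end',(320.5,222.6),(334.5,190))):
    print(n,tri(t,a,s,b))
# edges of the top at z~.075
P=plane(t,[[279.1,198.4],[433.9,170.6],[450,234.4],[291.3,264]],.072);print(P)
for i,j in((1,0),(2,3)): print(np.degrees(np.arctan2(*(P[i]-P[j])[:2])))
print(tooldelta([.58,-.10,.25],10.1), R.from_quat(status.state()['tool_rot']).as_matrix())
E
```

```text
button (array([ 0.59974331, -0.17853182,  0.09063134]), np.float64(0.0021458589590468186))
paddletop (array([ 0.57283225, -0.03535845,  0.10928143]), np.float64(0.004418381413532646))
bar end (array([0.59479467, 0.02399463, 0.07448691]), np.float64(0.002021620793717401))
bar mid (array([ 0.59931923, -0.00384919,  0.07381983]), np.float64(0.0006730651265967958))
slot end (array([0.56365587, 0.0290944 , 0.07541887]), np.float64(0.0034517231446924233))
[[ 0.61957534  0.11838011  0.072     ]
 [ 0.67986617 -0.22416428  0.072     ]
 [ 0.53739221 -0.25147794  0.072     ]
 [ 0.47613285  0.09056663  0.072     ]]
170.01768095854234
169.8461149889762
(array([-0.21431522, -0.4835192 , -0.01878188]), np.float64(-1.3112695064238098)) [[ 4.22140137e-01 -9.06530565e-01 -1.99091271e-04]
 [-9.06529997e-01 -4.22140103e-01  1.04750194e-03]
 [-1.03363693e-03 -2.61710402e-04 -9.99999432e-01]]
```

Request:
step_arm(moves=[{"fingers":0,"x":-0.015,"y":-0.03,"z":0,"turn":-0.1},{"fingers":0,"x":-0.04,"y":-0.083,"z":0,"turn":-0.28},{"fingers":0,"x":-0.065,"y":-0.136,"z":0,"turn":-0.46},{"fingers":0,"x":-0.09,"y":-0.189,"z":0,"turn":-0.64},{"fingers":0,"x":-0.115,"y":-0.242,"z":0,"turn":-0.82},{"fingers":0,"x":-0.14,"y":-0.295,"z":0,"turn":-1.0},{"fingers":0,"x":-0.165,"y":-0.348,"z":0,"turn":-1.17},{"fingers":0,"x":-0.19,"y":-0.4,"z":0,"turn":-1.31}])

```text
clock: 1.15
position: [0.5155, -0.1558, 0.2312]
tool_rot: [0.996, 0.09, -0.0, -0.0]
force: [-0.2, -0.0, -0.1]
finger_gap: 0.0
```

Run:
```python
from h import *
print(tooldelta([.580,-.076,.20],10.07),status.state()['position'],status.state()['clock'])
```

```text
(array([ 0.07771239, -0.06692569,  0.03119852]), np.float64(0.0042526771560877814)) [ 0.51553178 -0.15575899  0.23120836] 1.15
```

Request:
step_arm(moves=[{"fingers":0,"x":0.025,"y":-0.02,"z":0.01,"turn":0},{"fingers":0,"x":0.055,"y":-0.047,"z":0.02,"turn":0},{"fingers":0,"x":0.0775,"y":-0.067,"z":0.031,"turn":0.004},{"fingers":0,"x":0.0775,"y":-0.067,"z":0.031,"turn":0.004},{"fingers":0,"x":0.0775,"y":-0.067,"z":0.031,"turn":0.004},{"fingers":0,"x":0.0775,"y":-0.067,"z":0.031,"turn":0.004},{"fingers":0,"x":0.0775,"y":-0.067,"z":0.031,"turn":0.004},{"fingers":0,"x":0.0775,"y":-0.067,"z":0.031,"turn":0.004}])

```text
clock: 2.15
position: [0.5791, -0.0784, 0.2005]
tool_rot: [0.996, 0.085, 0.0, 0.0]
force: [0.5, 0.2, -0.2]
finger_gap: 0.0002
```

Run:
```python
from h import *
c=shot('wrist','w1'); p=status.state()['position']; print(p,proj(c,p),proj(c,[[.573,-.037,.108],[.573,-.037,.078],[.598,-.18,.09]]))
```

```text
[ 0.57913263 -0.07828801  0.20048768] [[321.52131479 260.01859876]] [[322.52287131 154.52981723]
 [322.35397929 148.92118716]
 [322.65204883 295.13073215]]
```

View pics/w1.png

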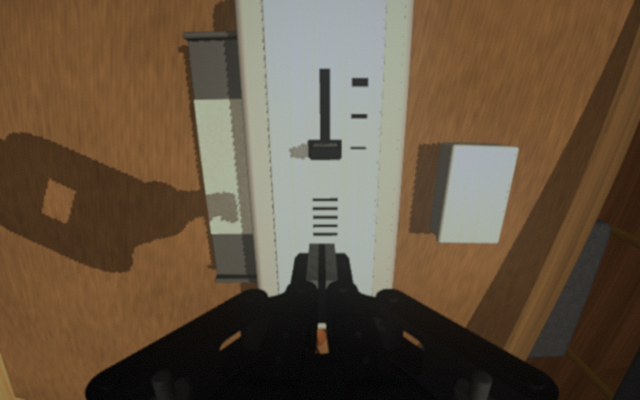

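Request:
step_arm(moves=[{"fingers":0,"x":0.003,"y":0,"z":0.03,"turn":0},{"fingers":0,"x":0.003,"y":0,"z":0.06,"turn":0},{"fingers":0,"x":0.003,"y":0,"z":0.085,"turn":0},{"fingers":0,"x":0.003,"y":0,"z":0.1,"turn":0},{"fingers":0,"x":0.003,"y":0,"z":0.11,"turn":0},{"fingers":0,"x":0.003,"y":0,"z":0.114,"turn":0},{"fingers":0,"x":0.003,"y":0,"z":0.114,"turn":0},{"fingers":0,"x":0.003,"y":0,"z":0.114,"turn":0}])

```text
clock: 3.2
position: [0.5825, -0.0776, 0.087]
tool_rot: [0.996, 0.085, 0.001, 0.0]
force: [0.2, 0.1, -0.2]
finger_gap: 0.0001
```

Request:
step_arm(moves=[{"fingers":0,"x":0,"y":-0.006,"z":0,"turn":0},{"fingers":0,"x":0,"y":-0.012,"z":0,"turn":0},{"fingers":0,"x":0,"y":-0.018,"z":0,"turn":0},{"fingers":0,"x":0,"y":-0.022,"z":0,"turn":0},{"fingers":0,"x":0,"y":-0.026,"z":0,"turn":0},{"fingers":0,"x":0,"y":-0.029,"z":0,"turn":0},{"fingers":0,"x":0,"y":-0.032,"z":0,"turn":0},{"fingers":0,"x":0,"y":-0.035,"z":0,"turn":0}])

```text
clock: 4.2
position: [0.5763, -0.0434, 0.0864]
tool_rot: [0.996, 0.085, 0.0, 0.0]
force: [-0.5, -4.1, -0.6]
finger_gap: -0.0001
```

Request:
step_arm(moves=[{"fingers":0,"x":0,"y":-0.003,"z":0,"turn":0},{"fingers":0,"x":0,"y":-0.006,"z":0,"turn":0},{"fingers":0,"x":0,"y":-0.009,"z":0,"turn":0},{"fingers":0,"x":0,"y":-0.012,"z":0,"turn":0},{"fingers":0,"x":0,"y":-0.015,"z":0,"turn":0},{"fingers":0,"x":0,"y":-0.018,"z":0,"turn":0},{"fingers":0,"x":0,"y":-0.021,"z":0,"turn":0},{"fingers":0,"x":0,"y":-0.024,"z":0,"turn":0}])

```text
clock: 5.2
position: [0.5722, -0.0198, 0.0864]
tool_rot: [0.996, 0.085, 0.0, 0.001]
force: [-0.4, -4.6, -1.0]
finger_gap: -0.0002
```

Run:
```python
from h import *
c=shot('wrist','w2'); s=shot('scene','s2'); 
a=cv2.resize(c['pixels'][40:290,200:440],(480,500)); b=cv2.resize(s['pixels'][130:255,220:380],(320,250))
o=np.zeros((500,800,3),'uint8'); o[:,:480]=a; o[:250,480:]=b; cv2.imwrite('pics/v2.png',o)
```

```text
(no output)
```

View pics/v2.png

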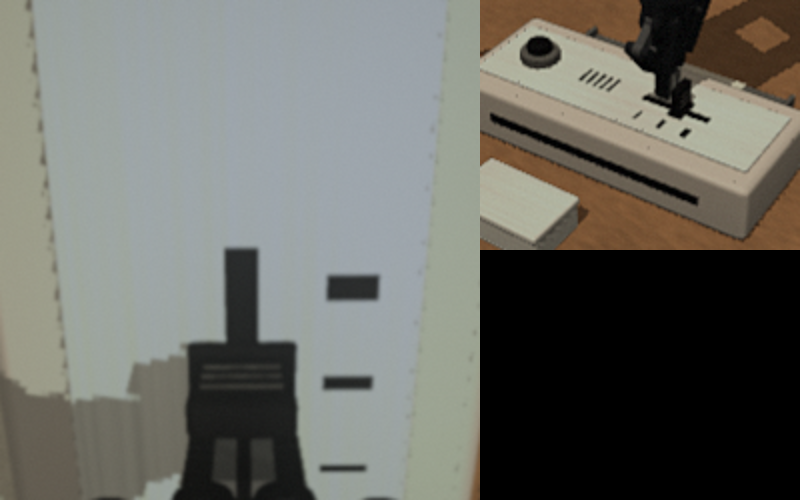

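The lever (crop at about (242,385)) sits just past the middle bar, at roughly 33 mm. The finger is square on the paddle, so I continue slowly to the end.

Request:
step_arm(moves=[{"fingers":0,"x":0,"y":-0.003,"z":0,"turn":0},{"fingers":0,"x":0,"y":-0.006,"z":0,"turn":0},{"fingers":0,"x":0,"y":-0.009,"z":0,"turn":0},{"fingers":0,"x":0,"y":-0.012,"z":0,"turn":0},{"fingers":0,"x":0,"y":-0.015,"z":0,"turn":0},{"fingers":0,"x":0,"y":-0.018,"z":0,"turn":0},{"fingers":0,"x":0,"y":-0.02,"z":0,"turn":0},{"fingers":0,"x":0,"y":-0.02,"z":0,"turn":0}])

```text
clock: 6.3
position: [0.5687, 0.0005, 0.0863]
tool_rot: [0.996, 0.085, 0.0, -0.0]
force: [-0.6, -0.0, 0.1]
finger_gap: -0.0001
```

Request:
step_arm(moves=[{"fingers":0,"x":0,"y":-0.0005,"z":0,"turn":0},{"fingers":0,"x":0,"y":-0.001,"z":0,"turn":0},{"fingers":0,"x":0,"y":-0.0015,"z":0,"turn":0},{"fingers":0,"x":0,"y":-0.002,"z":0,"turn":0},{"fingers":0,"x":0,"y":-0.002,"z":0,"turn":0},{"fingers":0,"x":0,"y":-0.002,"z":0,"turn":0},{"fingers":0,"x":0,"y":-0.002,"z":0,"turn":0},{"fingers":0,"x":0,"y":-0.002,"z":0,"turn":0}])

```text
clock: 7.3
position: [0.5684, 0.0023, 0.0863]
tool_rot: [0.996, 0.085, 0.0, -0.0]
force: [-0.4, -0.4, -0.2]
finger_gap: 0.0001
```

Run:
```python
from h import *
c=shot('wrist','w3'); s=shot('scene','s3'); 
a=cv2.resize(c['pixels'][40:290,200:440],(480,500)); b=cv2.resize(s['pixels'][130:255,220:380],(320,250))
o=np.zeros((500,800,3),'uint8'); o[:,:480]=a; o[:250,480:]=b; cv2.imwrite('pics/v3.png',o)
```

```text
(no output)
```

View pics/v3.png

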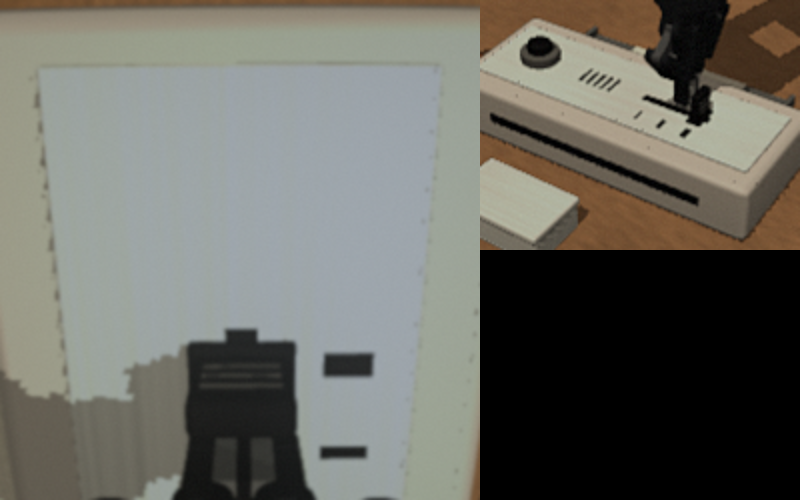

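Request:
step_arm(moves=[{"fingers":0,"x":0,"y":-0.0005,"z":0,"turn":0},{"fingers":0,"x":0,"y":-0.001,"z":0,"turn":0},{"fingers":0,"x":0,"y":-0.0015,"z":0,"turn":0},{"fingers":0,"x":0,"y":-0.0015,"z":0,"turn":0},{"fingers":0,"x":0,"y":-0.0015,"z":0,"turn":0},{"fingers":0,"x":0,"y":-0.0015,"z":0,"turn":0},{"fingers":0,"x":0,"y":-0.0015,"z":0,"turn":0},{"fingers":0,"x":0,"y":-0.0015,"z":0,"turn":0}])

```text
clock: 8.4
position: [0.5683, 0.0028, 0.0864]
tool_rot: [0.996, 0.085, 0.0, 0.001]
force: [-0.1, -5.8, -1.1]
finger_gap: 0.0004
```

Force rises against a rigid stop, so the lever is at the end of its slot. I back off and rise.

Request:
step_arm(moves=[{"fingers":0,"x":0,"y":0.005,"z":0,"turn":0},{"fingers":0,"x":0,"y":0.02,"z":0,"turn":0},{"fingers":0,"x":0,"y":0.03,"z":0,"turn":0},{"fingers":0,"x":0,"y":0.035,"z":-0.03,"turn":0},{"fingers":0,"x":0,"y":0.06,"z":-0.07,"turn":0},{"fingers":0,"x":0,"y":0.09,"z":-0.1,"turn":0},{"fingers":0,"x":0,"y":0.09,"z":-0.1,"turn":0},{"fingers":0,"x":0,"y":0.09,"z":-0.1,"turn":0}])

```text
clock: 9.4
position: [0.5829, -0.0847, 0.1854]
tool_rot: [0.996, 0.085, -0.001, -0.001]
force: [-1.1, -0.3, 0.2]
finger_gap: -0.0005
```

Run:
```python
from h import *
c=shot('wrist','w4'); s=shot('scene','s4'); t=shot('top','t4')
a=cv2.resize(c['pixels'][0:250,200:440],(480,500)); b=cv2.resize(s['pixels'][130:255,220:380],(320,250))
o=np.zeros((500,800,3),'uint8'); o[:,:480]=a; o[:250,480:]=b; cv2.imwrite('pics/v4.png',o)
g=s['pixels'][140:165,235:265].max(2); m=g<70; y,x=np.nonzero(m); print('button blob scene',x.mean()+235,y.mean()+140, 'was 249.5,156 over a 140-210 window')
# button ray in scene image at z of cap
print(plane(s,[[250.1,152.9]],.09),plane(load('top0'),[[416.9,204.3]],.09))
print(tooldelta([.599,-.1785,.13],10.07))
```

```text
button blob scene 249.58415841584159 155.93564356435644 was 249.5,156 over a 140-210 window
[[ 0.59875464 -0.17811775  0.09      ]] [[ 0.60056421 -0.17952522  0.09      ]]
(array([-0.00027149,  0.09577229,  0.05515328]), np.float64(-0.00397995146274524))
```

View pics/v4.png

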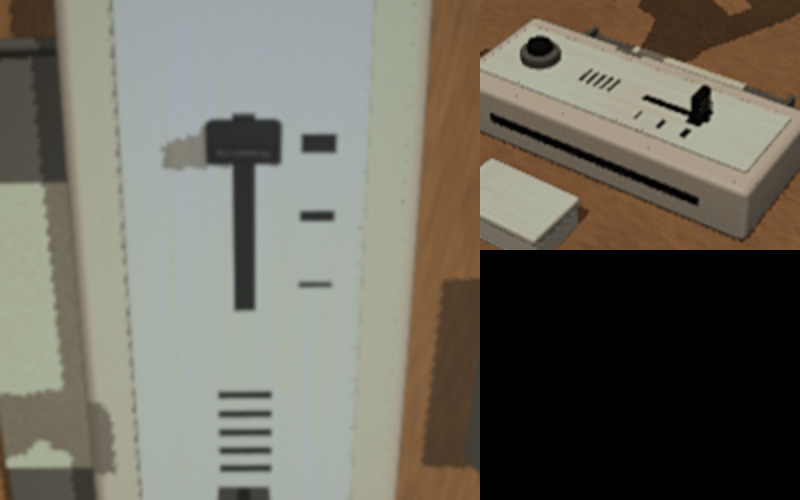

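The lever sits level with the third bar (crop (243,140) against bar (319,143)). The laminator has not moved. Next, the button.

Request:
step_arm(moves=[{"fingers":0,"x":0,"y":0.03,"z":0,"turn":0},{"fingers":0,"x":0,"y":0.06,"z":0.01,"turn":0},{"fingers":0,"x":0,"y":0.085,"z":0.03,"turn":0},{"fingers":0,"x":0,"y":0.096,"z":0.05,"turn":0},{"fingers":0,"x":0,"y":0.096,"z":0.065,"turn":0},{"fingers":0,"x":0,"y":0.096,"z":0.075,"turn":0},{"fingers":0,"x":0,"y":0.096,"z":0.08,"turn":0},{"fingers":0,"x":0,"y":0.096,"z":0.08,"turn":0}])

```text
clock: 10.55
position: [0.5999, -0.1791, 0.1064]
tool_rot: [0.996, 0.086, 0.0, 0.0]
force: [-0.3, -0.2, -0.4]
finger_gap: 0.0003
```

Run:
```python
from h import *
s=shot('scene','s5'); t=shot('top','t5'); print(status.state()['position'],status.state()['force'])
o=np.zeros((400,800,3),'uint8')
o[:,:400]=cv2.resize(s['pixels'][110:210,200:300],(400,400)); o[:,400:]=cv2.resize(t['pixels'][155:255,365:465],(400,400)); cv2.imwrite('pics/v5.png',o)
```

```text
[ 0.6000524  -0.17935518  0.1069305 ] [0.67026764 0.76886088 0.85486017]
```

View pics/v5.png

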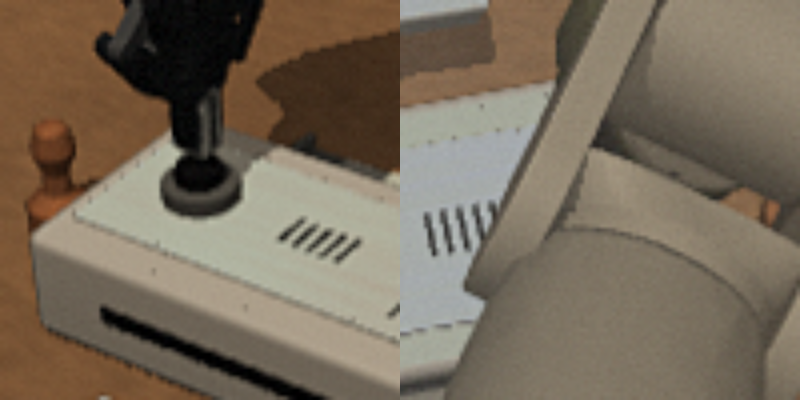

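The fingertip is centred just above the cap (left crop, about (203,165)). I press in small steps.

Request:
step_arm(moves=[{"fingers":0,"x":0,"y":0,"z":0.006,"turn":0},{"fingers":0,"x":0,"y":0,"z":0.011,"turn":0},{"fingers":0,"x":0,"y":0,"z":0.014,"turn":0},{"fingers":0,"x":0,"y":0,"z":0.016,"turn":0},{"fingers":0,"x":0,"y":0,"z":0.018,"turn":0},{"fingers":0,"x":0,"y":0,"z":0.02,"turn":0},{"fingers":0,"x":0,"y":0,"z":0.02,"turn":0},{"fingers":0,"x":0,"y":0,"z":0.02,"turn":0}])

```text
clock: 11.65
position: [0.6001, -0.1795, 0.0906]
tool_rot: [0.996, 0.086, 0.001, 0.001]
force: [-10.8, 4.4, 31.4]
finger_gap: -0.0001
```

31 N at z = 0.0906 means a rigid stop, but it's higher than I measured for a full press. I back off and profile it in finer steps.

Request:
step_arm(moves=[{"fingers":0,"x":0,"y":0,"z":-0.004,"turn":0},{"fingers":0,"x":0,"y":0,"z":-0.01,"turn":0},{"fingers":0,"x":0,"y":0,"z":-0.016,"turn":0},{"fingers":0,"x":0,"y":0,"z":-0.03,"turn":0},{"fingers":0,"x":0,"y":0,"z":-0.045,"turn":0},{"fingers":0,"x":0,"y":-0.04,"z":-0.06,"turn":0},{"fingers":0,"x":0,"y":-0.08,"z":-0.06,"turn":0},{"fingers":0,"x":0,"y":-0.08,"z":-0.06,"turn":0}])

```text
clock: 12.65
position: [0.586, -0.0985, 0.1476]
tool_rot: [0.996, 0.087, 0.0, 0.0]
force: [-0.3, -0.6, 0.1]
finger_gap: -0.0003
```

Run:
```python
from h import *
print(status.state()['position'],status.state()['clock'])
s=shot('scene','s6'); t0=load('scene0'); d=cv2.absdiff(s['pixels'],load('s4')['pixels'])[140:255,195:300].max(2); print('diff to before press',(d>40).sum())
o=np.zeros((480,800,3),'uint8'); o[:400,:400]=cv2.resize(s['pixels'][135:175,230:270],(400,400),interpolation=2); o[:400,400:]=cv2.resize(t0['pixels'][135:175,230:270],(400,400),interpolation=2); cv2.imwrite('pics/v6.png',o)
for z in (.075,.081,.085,.09,.095,.1): print(z,proj(s,[.5995,-.179,z]),proj(load('top0'),[.5995,-.179,z]))
```

```text
[ 0.58598998 -0.09846965  0.14755402] 12.65
diff to before press 139
0.075 [[249.977399  158.6028235]] [[415.36699776 206.11063834]]
0.081 [[249.81597172 156.3285936 ]] [[415.88647205 205.58649615]]
0.085 [[249.70786807 154.80421988]] [[416.23617777 205.23364436]]
0.09 [[249.57218967 152.88944065]] [[416.67717933 204.78867116]]
0.095 [[249.43589867 150.96424775]] [[417.12253968 204.33929514]]
0.1 [[249.2989921  149.02856903]] [[417.57232368 203.88545068]]
```

View pics/v6.png

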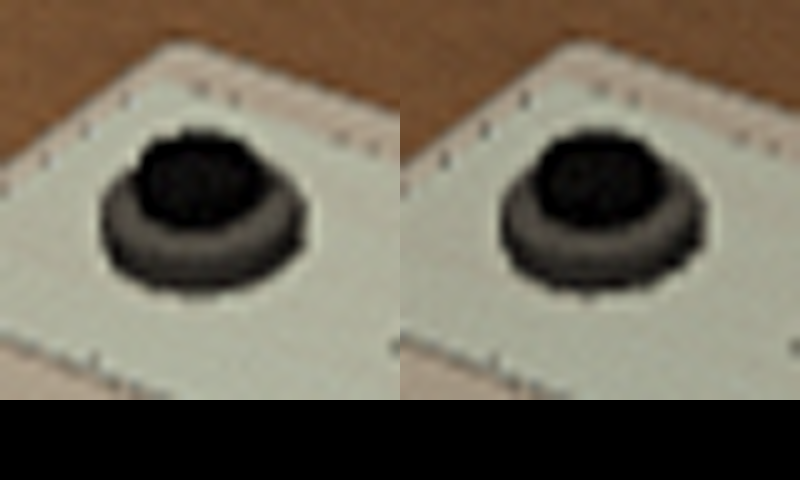

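Request:
step_arm(moves=[{"fingers":0,"x":0,"y":0.04,"z":0,"turn":0},{"fingers":0,"x":0,"y":0.08,"z":0.01,"turn":0},{"fingers":0,"x":0,"y":0.08,"z":0.03,"turn":0},{"fingers":0,"x":0,"y":0.08,"z":0.042,"turn":0},{"fingers":0,"x":0,"y":0.08,"z":0.048,"turn":0},{"fingers":0,"x":0,"y":0.08,"z":0.05,"turn":0},{"fingers":0,"x":0,"y":0.08,"z":0.05,"turn":0},{"fingers":0,"x":0,"y":0.08,"z":0.05,"turn":0}])

```text
clock: 13.7
position: [0.6, -0.1794, 0.097]
tool_rot: [0.996, 0.086, 0.0, 0.0]
force: [-0.7, -1.2, 1.6]
finger_gap: -0.0
```

Request:
step_arm(moves=[{"fingers":0,"x":0,"y":0,"z":0.001,"turn":0},{"fingers":0,"x":0,"y":0,"z":0.002,"turn":0},{"fingers":0,"x":0,"y":0,"z":0.002,"turn":0},{"fingers":0,"x":0,"y":0,"z":0.002,"turn":0},{"fingers":0,"x":0,"y":0,"z":0.002,"turn":0},{"fingers":0,"x":0,"y":0,"z":0.002,"turn":0},{"fingers":0,"x":0,"y":0,"z":0.002,"turn":0},{"fingers":0,"x":0,"y":0,"z":0.002,"turn":0}])

```text
clock: 14.7
position: [0.5999, -0.1795, 0.0944]
tool_rot: [0.996, 0.085, 0.0, 0.0]
force: [0.7, 1.2, 3.9]
finger_gap: -0.0002
```

Request:
step_arm(moves=[{"fingers":0,"x":0,"y":0,"z":0.001,"turn":0},{"fingers":0,"x":0,"y":0,"z":0.002,"turn":0},{"fingers":0,"x":0,"y":0,"z":0.002,"turn":0},{"fingers":0,"x":0,"y":0,"z":0.002,"turn":0},{"fingers":0,"x":0,"y":0,"z":0.002,"turn":0},{"fingers":0,"x":0,"y":0,"z":0.002,"turn":0},{"fingers":0,"x":0,"y":0,"z":0.002,"turn":0},{"fingers":0,"x":0,"y":0,"z":0.002,"turn":0}])

```text
clock: 15.7
position: [0.5999, -0.1795, 0.0924]
tool_rot: [0.996, 0.085, 0.0, 0.0]
force: [1.7, 1.8, 3.8]
finger_gap: -0.0001
```

Request:
step_arm(moves=[{"fingers":0,"x":0,"y":0,"z":0.001,"turn":0},{"fingers":0,"x":0,"y":0,"z":0.002,"turn":0},{"fingers":0,"x":0,"y":0,"z":0.002,"turn":0},{"fingers":0,"x":0,"y":0,"z":0.002,"turn":0},{"fingers":0,"x":0,"y":0,"z":0.002,"turn":0},{"fingers":0,"x":0,"y":0,"z":0.002,"turn":0},{"fingers":0,"x":0,"y":0,"z":0.002,"turn":0},{"fingers":0,"x":0,"y":0,"z":0.002,"turn":0}])

```text
clock: 16.7
position: [0.5999, -0.1795, 0.091]
tool_rot: [0.996, 0.085, 0.0, 0.0]
force: [0.5, 2.9, 9.9]
finger_gap: 0.0002
```

The profile fits a full press: contact at about 0.097, about 4 N on the way down, then rigid at 0.091, so about 6 mm of travel. I release and move clear.

Request:
step_arm(moves=[{"fingers":0,"x":0,"y":0,"z":-0.004,"turn":0},{"fingers":0,"x":0,"y":0,"z":-0.012,"turn":0},{"fingers":0,"x":0,"y":0,"z":-0.03,"turn":0},{"fingers":0,"x":0,"y":0,"z":-0.06,"turn":0},{"fingers":0,"x":-0.02,"y":0,"z":-0.1,"turn":0},{"fingers":0,"x":-0.06,"y":0.01,"z":-0.13,"turn":0},{"fingers":0,"x":-0.1,"y":0.02,"z":-0.15,"turn":0},{"fingers":0,"x":-0.14,"y":0.03,"z":-0.15,"turn":0}])

```text
clock: 17.7
position: [0.4655, -0.2336, 0.2416]
tool_rot: [0.996, 0.085, 0.0, 0.001]
force: [-0.4, -0.6, -0.2]
finger_gap: -0.0001
```

Request:
step_arm(moves=[{"fingers":0,"x":-0.03,"y":0.03,"z":0,"turn":0},{"fingers":0,"x":-0.06,"y":0.06,"z":0,"turn":0},{"fingers":0,"x":-0.09,"y":0.1,"z":0,"turn":0},{"fingers":0,"x":-0.11,"y":0.14,"z":0,"turn":0},{"fingers":0,"x":-0.12,"y":0.17,"z":0,"turn":0},{"fingers":0,"x":-0.12,"y":0.17,"z":0,"turn":0},{"fingers":0,"x":-0.12,"y":0.17,"z":0,"turn":0},{"fingers":0,"x":-0.12,"y":0.17,"z":0,"turn":0}])

```text
clock: 18.7
position: [0.3778, -0.4198, 0.2405]
tool_rot: [0.996, 0.086, -0.0, -0.0]
force: [0.5, -0.2, 0.5]
finger_gap: 0.0001
```

Run:
```python
from h import *
s=shot('scene','s7'); t=shot('top','t7'); print(status.state()['clock'])
for n,a,b in (('scene',s,load('scene0')),('top',t,load('top0'))):
    d=cv2.absdiff(a['pixels'],b['pixels']).max(2); print(n,[(q,int((d[y0:y1,x0:x1]>40).sum())) for q,y0,y1,x0,x1 in ((('tin',205,262,200,272),('stamp',138,165,203,222),('glue',192,244,390,415),('button',145,166,238,262)) if n=='scene' else (('tin',125,172,330,392),('stamp',195,222,452,480),('glue',235,280,245,278),('button',190,220,402,430)))])
o=np.zeros((400,800,3),'uint8'); o[:,:400]=cv2.resize(s['pixels'][100:300,190:430],(400,400)); o[:,400:]=cv2.resize(t['pixels'][120:300,240:490],(400,400)); cv2.imwrite('pics/v7.png',o)
```

```text
18.8
scene [('tin', 0), ('stamp', 0), ('glue', 0), ('button', 2)]
top [('tin', 0), ('stamp', 0), ('glue', 0), ('button', 2)]
```

View pics/v7.png

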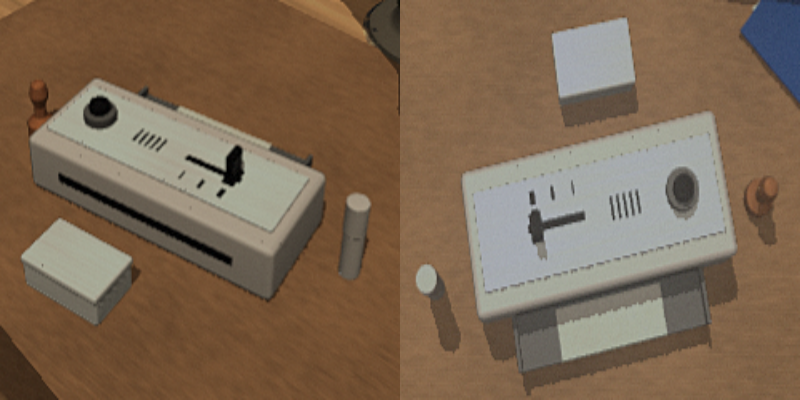

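The lever is at the third bar (top crop (536,225)), the button is up, nothing else has moved and the arm is clear.

```bash
python3 -c "
from workcell import bot
print(bot.hand_in())"
```

```text
the job is handed in; nothing more can be done
None
```

I pushed the lever past the first click to its last stop, then pressed the start button fully down, let it come up and moved clear. The job is handed in; no verdict was reported.

- **Lever:** the finger met a rigid stop at 5.8 N. The last pictures show the lever level with the third bar.
- **Button:** I pressed it twice, both times after the lever was at its last stop. The first press reached 31 N, higher on the way down than I had expected. I repeated it in 2 mm steps to check: contact at z ≈ 0.097 m, about 4 N on the way down, then rigid at 0.091 m, so about 6 mm of travel. My camera measurement of the cap height (0.0906 m) was about 6 mm too low, and the force readings settled it.
- **Surroundings:** comparing pictures from before and after, the glue stick, stamp and tin showed no changed pixels. The button area showed 2, so it is up and the laminator hasn't visibly moved. The arm was clear when I handed in, at about 19 s of the 48 s allowed.

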